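# Set bench legs up for drying

## Task

Turn the round tray by its black bar until its empty green half squarely faces the red pointer, and only then stand every furniture leg in that green half, each upright on its narrow black glide with the wooden head up, free-standing and not wobbling. Also slide the orange-handled glue spreader blade first, lying flat, fully home into the slot of its wooden block. Leave the glue bottle and the offcut where they are; a leg that falls over must be stood up again.

Things in the scene. Friction and masses are not known exactly. Their poses are not given: they have to be found in the camera images.
- leg1: Square furniture leg, 120 mm, 0.14 kg, may be absent. From the foot: black rubber glide 24 x 24 x 12 mm long, brass ferrule 30 x 30 x 34, pale wood head 38 x 38 x 74. Origin: centre of the glide's end face. x: along the leg, glide to head (up when it stands properly); y, z square to its faces. Starts lying on the bench to the right, x roughly towards world +y, axis 19 mm above the bench.
- leg2: Square furniture leg, 120 mm, 0.14 kg, may be absent. From the foot: black rubber glide 24 x 24 x 12 mm long, brass ferrule 30 x 30 x 34, pale wood head 38 x 38 x 74. Origin: centre of the glide's end face. x: along the leg, glide to head (up when it stands properly); y, z square to its faces. Starts lying on the bench to the right, x roughly towards world +y, axis 19 mm above the bench.
- leg3: Square furniture leg, 120 mm, 0.14 kg, may be absent. From the foot: black rubber glide 24 x 24 x 12 mm long, brass ferrule 30 x 30 x 34, pale wood head 38 x 38 x 74. Origin: centre of the glide's end face. x: along the leg, glide to head (up when it stands properly); y, z square to its faces. Starts lying on the bench to the right, x roughly towards world +y, axis 19 mm above the bench.
- leg4: Square furniture leg, 120 mm, 0.14 kg, may be absent. From the foot: black rubber glide 24 x 24 x 12 mm long, brass ferrule 30 x 30 x 34, pale wood head 38 x 38 x 74. Origin: centre of the glide's end face. x: along the leg, glide to head (up when it stands properly); y, z square to its faces. Starts lying on the bench to the right, x roughly towards world +y, axis 19 mm above the bench.
- tray (a joint): Angle (rad) of the round tray (disc 300 mm across) about vertical, counter-clockwise from above positive. 0: green half squarely faces the red pointer. Limits -1.8 to 1.8; starts at 0.6 to 1.45; stays where it is left (friction 0.25 N m). A plywood strip 6 mm thick, 14 mm high divides the disc along its diameter; its other half carries fixed wood pads 20 mm high.
- tray_base: Fixed foot of the tray on the bench. Origin on the tray's axis at bench level; its -x points along a flat strip to the red pointer, roughly towards the robot. The heading of this frame plus the joint angle is the heading of the tray.
- tray_top (a point): On the tray's axis, at the height of the green felt's surface (22.6 mm above the bench; the disc's bearing surface is 0.6 mm lower). Turns with the tray: -x points to the middle of the green half, y runs along the dividing strip.
- tray_grip (a point): On the tray's axis, 53 mm above the bench, in the black grip bar: 16 mm thick along the tray's x, 60 mm long along its y, top 67 mm above the bench. Turns with the tray.
- bay (a point): Middle of the green half: 75 mm from the axis, on the felt's surface. The green half is a half disc of 143 mm radius.
- spreader: Glue spreader, 0.15 kg, lying flat on the bench to the robot's left. Orange handle 100 long x 24 wide x 20 mm high; steel blade in front of it 60 long x 64 wide x 4 mm thick, flush with the handle's underside. Origin: underside, middle of the handle. x: from handle to blade; z up.
- spreader_tip (a point): Middle of the blade's front edge, underside; 110 mm ahead of the spreader's origin.
- holder: Fixed wooden block 70 deep (x) x 92 wide (y) x 34 mm high with a flat level slot open towards its -x: 72 mm wide, 9 mm high, floor 14 mm above the bench, 62 mm deep, closed at the back. Origin: centre of the underside; the spreader slides in along its +x until the handle meets or almost meets the block.
- slot_mouth (a point): Middle of the slot's mouth, on the slot's floor (35 mm in front of the block's origin).
- glue: Bystander: white glue bottle with cone nozzle, 60 mm wide, 170 mm tall; origin at the centre of its base.
- offcut: Bystander: pale wood offcut 50 x 160 x 28 mm; origin centre of underside.

How it is judged:
By the outcome, as a careful person would: the job done as asked, in the order asked, and still so for the second after the job is handed in, with the robot touching nothing.
Of leg1, leg2, leg3, leg4 only 2 to 4 are there at a start; the rules pass over those that are not, and their reading is None.
At some moment in a run one of spreader may be knocked a few centimetres aside while the robot is not near it.
Once in a run the grip may slacken for a moment while it holds something.
It also fails if it takes over 210 s, if anything falls off the work surface, if the arm or the gripper's body presses on something with over 40 N, if the wrist force passes 120 N, or if a joint passes its speed limit or range.

## Robot

A 6-joint arm with a two-finger parallel gripper is mounted at the origin on the work surface. World frame = base frame: x ahead of the robot, y to its left, z up, the work surface at z = 0. Lengths are in m, angles in degrees, forces in N, time in s.
With the tool pointing down it reaches from about 0.325 to 0.85 m from the base axis. Payload 15.5 kg.
Tool frame: the origin (TCP) lies midway between the tips of the shut fingers; the grasp point (between the pads) lies 19 mm behind it; z points along the fingers, y is the line along which they close (so a half turn about z gives the same grasp; the last joint's range is limited). The gripper opens to 91 mm and grips with 3 to 60 N. Pads are 32 mm wide; open, the fingers measure 118 mm over their backs; the gripper's body (76 mm by 178 mm) begins 60 mm behind the grasp point.
Start: joints at [-80.529, 28.281, 77.091, -0, 74.628, -5.472], TCP at [0.161, -0.604, 0.214] pointing down, gripper open.
Joint ranges: [-166.48, 166.48], [-47.26, 123.95], [12.59, 153.08], [-70.14, 250.14], [6.76, 159.57], [-176.63, 176.63]. Speed limits (degrees/s): [108.29, 108.29, 147.25, 172.46, 172.46, 172.46].

## Interface

Orientations are given as a 3x3 rotation matrix whose columns are the frame's x, y, z axes.
In Python, from bench import ctrl, imaging gives the robot as it stands (ctrl), with the cameras (imaging). Calls block until the motion is done:
- ctrl.goto(position, orientation): joint-space move of the TCP to a pose.
- ctrl.move_l(position, vel=0.15, ori=None, contact_N=None): straight line of the TCP; ori=None keeps the orientation; vel is the mean speed in m/s. With contact_N (N) it stops when the force on the tool has changed by that much, and returns True; else False.
- ctrl.movej(angles): joint-space move.
- ctrl.command_gripper(opening): opening from 0.0 (shut) to 1.0 (fully open); the grip force is fixed at half the most; returns when the fingers have stopped.
- ctrl.sleep(seconds).
- ctrl.ik(position, orientation): joint angles nearest the present ones, or None.
- imaging.read_camera(name): name is "side" or "top" or "wrist"; returns the picture (400x640x3 uint8, blue, green, red); there is no depth.
- imaging.camera_params(name): a dict with "fx", "fy", "cx", "cy" (pixels), "D" ([k1, k2, p1, p2, k3] as OpenCV has them; the pictures are not rectified), "pose" (4x4, takes a point from camera to world coordinates); the wrist camera has in their place "T_tool_cam" (4x4, takes a point from camera to tool coordinates, whose origin is the TCP and whose axes are the flange's). Camera axes: x right, y up, looking along -z (the intrinsics and any distortion apply to the point x, -y, -z); pixel columns grow to the right and rows downward; lengths in m; the calibration is good to about 2 mm. A picture is of the moment at which its call begins: read the wrist's pose just before it. camera_params takes no time and is no camera call.
A pose or a line that the arm cannot do raises ctrl.MotionError and nothing moves.
- ctrl.sign_off(): hands the job in; it is judged then, once.
Readings, each from a call of its own:
- ctrl.current_t(): time.
- ctrl.current_q(): joint angles.
- ctrl.current_dq(): joint speeds.
- ctrl.current_effort(): joint torques, N m.
- ctrl.current_tool_pos(): TCP position.
- ctrl.current_eef_rot(): TCP orientation.
- ctrl.current_contact_force(): force on the tool from outside, world axes, zero at the start.
- ctrl.current_wrist_torque(): the same for the moment, N m.
- ctrl.current_grip_width(): opening from 0.0 (shut) to 1.0 (fully open).
- ctrl.current_grasp_force(): force on a finger pad.
Only numpy, scipy, OpenCV 4.12 (cv2) and the standard library are available. Lean on these libraries where they do the work, as an engineer would, in place of code of your own. Each camera call takes 0.05 s, during which the arm holds its last target. There are 200 camera calls.

## Working session

There is one attempt and no reset: what is moved stays moved. The work goes in short steps, each a Python script; the robot and the scene stay as the last script left them, time stands still between calls to the robot, and variables do not carry over. Pictures are saved under pics/ and viewed, at most 14 in all, crops included, and the job is handed in when it is done.

```bash
ls; mkdir -p pics
python3 - <<'E'
from bench import ctrl, imaging
import cv2,numpy as np
np.set_printoptions(precision=4,suppress=True)
for n in("top","side","wrist"):
    im=imaging.read_camera(n);cv2.imwrite(f"pics/{n}0.png",im)
    print(n,imaging.camera_params(n))
a=cv2.imread("pics/top0.png")
cv2.imwrite("pics/top0b.png",cv2.resize(a,(800,500),interpolation=cv2.INTER_CUBIC))
print(ctrl.current_t(),ctrl.current_eef_rot())
E
```

```text
bench.py
pics
top {'fx': 492.3045772328501, 'fy': 492.3045772328501, 'cx': 316.43794343823663, 'cy': 199.879209952761, 'D': array([-0.1456,  0.    ,  0.    ,  0.    ,  0.    ]), 'pose': array([[ 0.03  ,  0.9875, -0.1548,  0.371 ],
       [-0.9995,  0.0288, -0.0099, -0.0479],
       [-0.0054,  0.155 ,  0.9879,  1.3993],
       [ 0.    ,  0.    ,  0.    ,  1.    ]])}
side {'fx': 460.2367980448298, 'fy': 460.2367980448298, 'cx': 317.18347050360876, 'cy': 194.34466380242282, 'D': array([-0.0234,  0.    ,  0.    ,  0.    ,  0.    ]), 'pose': array([[ 0.9925,  0.057 , -0.1083,  0.4386],
       [-0.1212,  0.5828, -0.8035, -0.9799],
       [ 0.0173,  0.8106,  0.5853,  0.7451],
       [ 0.    ,  0.    ,  0.    ,  1.    ]])}
wrist {'fx': 318.305717978541, 'fy': 318.305717978541, 'cx': 318.1919101347416, 'cy': 196.83130220983608, 'D': array([-0.0569,  0.    ,  0.    ,  0.    ,  0.    ]), 'T_tool_cam': array([[ 0.0006,  0.9679,  0.2515,  0.0722],
       [ 1.    , -0.0005, -0.0007, -0.0006],
       [-0.0005,  0.2515, -0.9679, -0.1709],
       [ 0.    ,  0.    ,  0.    ,  1.    ]])}
0.15 [[ 0.9662  0.2579 -0.0002]
 [ 0.2579 -0.9662  0.0009]
 [ 0.0001 -0.0009 -1.    ]]
```

View pics/top0b.png

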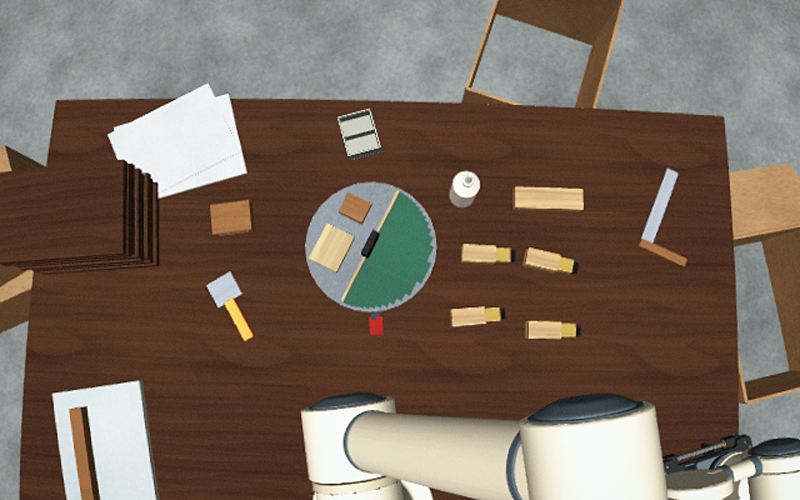

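View pics/side0.png

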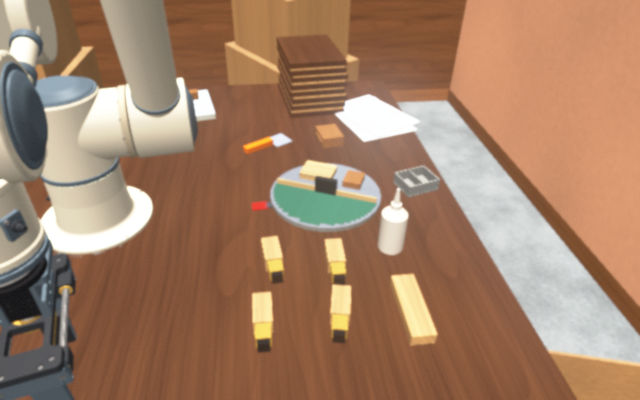

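The top view (800×500) shows four legs near (487,254), (550,261), (476,316) and (552,329). It also shows the tray centred at (370,246) with green facing right, and the pointer at (376,325). The spreader is at (232,305) and its block at (231,217). The side view agrees. Next I'll write the helpers, get rough positions and take closer wrist views.

```bash
cat > h.py <<'E'
from bench import ctrl, imaging
import cv2,numpy as np
np.set_printoptions(precision=4,suppress=True)
def cam(n):
    p=imaging.camera_params(n)
    if n=="wrist":
        T=np.eye(4);T[:3,:3]=ctrl.current_eef_rot();T[:3,3]=ctrl.current_tool_pos()
        P=T@p["T_tool_cam"]
    else:P=p["pose"]
    return dict(K=np.array([[p["fx"],0,p["cx"]],[0,p["fy"],p["cy"]],[0,0,1]]),D=np.array(p["D"]),P=np.array(P))
def shot(n,name):
    c=cam(n);im=imaging.read_camera(n);cv2.imwrite(f"pics/{name}.png",im);np.savez(f"pics/{name}.npz",**c);return im
def load(name): return dict(np.load(f"pics/{name}.npz"))
def ray(c,uv):
    u=cv2.undistortPoints(np.array([[uv]],float),c["K"],c["D"])[0,0]
    return c["P"][:3,3],c["P"][:3,:3]@np.array([u[0],-u[1],-1])
def onz(c,uv,z):
    o,d=ray(c,uv);return o+d*(z-o[2])/d[2]
def tri(obs):
    A=np.zeros((3,3));b=np.zeros(3);L=[]
    for c,uv in obs:
        o,d=ray(c,uv);d=d/np.linalg.norm(d);M=np.eye(3)-np.outer(d,d);A+=M;b+=M@o;L.append((M,o))
    x=np.linalg.solve(A,b);return x,max(np.linalg.norm(M@(x-o)) for M,o in L)
def proj(c,X):
    p=c["P"][:3,:3].T@(np.array(X,float)-c["P"][:3,3])
    return cv2.projectPoints(np.array([[p[0],-p[1],-p[2]]]),np.zeros(3),np.zeros(3),c["K"],c["D"])[0][0,0]
def down(yaw): # tool x at heading yaw (deg), z down
    a=np.radians(yaw);x=np.array([np.cos(a),np.sin(a),0]);z=np.array([0,0,-1.]);return np.column_stack([x,np.cross(z,x),z])
E
python3 - <<'E'
from h import *
c=cam("top")
for n,u,v,z in[("legA",487,254,.038),("B",550,261,.038),("C",476,316,.038),("D",552,329,.038),("tray",370,243,.067),("ptr",376,325,.01),("block",231,217,.034),("sprT",223,276,0),("sprH",250,338,.01),("glue",463,187,.1),("offc",548,198,.028)]:
    print(n,onz(c,(u*.8,v*.8),z))
for p,y in[((.42,.02,.3),0),((.4,-.2,.25),0),((.42,.25,.25),0),((.48,-.15,.25),0)]:
    q=ctrl.ik(p,down(y));print(p,q)
E
```

```text
legA [ 0.5809 -0.2394  0.038 ]
B [ 0.5691 -0.3825  0.038 ]
C [ 0.4416 -0.2163  0.038 ]
D [ 0.4168 -0.3864  0.038 ]
tray [0.5934 0.0221 0.067 ]
ptr [0.4165 0.0049 0.01  ]
block [0.6502 0.3454 0.034 ]
sprT [0.5173 0.3641 0.    ]
sprH [0.3773 0.2893 0.01  ]
glue [ 0.7174 -0.1775  0.1   ]
offc [ 0.7171 -0.3819  0.028 ]
(0.42, 0.02, 0.3) [-5.4225  6.3282 95.9749 -0.     77.6969 84.5775]
(0.4, -0.2, 0.25) [-34.2236  11.5623  97.7914  -0.      70.6463  55.7764]
(0.42, 0.25, 0.25) [ 23.7588  15.0963  92.7691  -0.      72.1346 113.7588]
(0.48, -0.15, 0.25) [-24.1604  16.2841  91.002   -0.      72.714   65.8396]
```

Run:
```python
from h import *
ctrl.move_l([.161,-.604,.26])
for i,y in enumerate([-.32,-.15,.1,.28]):
    ctrl.goto([.54,y,.24],down(0)); ctrl.sleep(.15)
    im=shot("wrist",f"w{i}"); cv2.imwrite(f"pics/w{i}b.png",cv2.resize(im,(800,500),interpolation=cv2.INTER_CUBIC))
print(ctrl.current_t())
```

```text
5.5917
```

View pics/w1b.png

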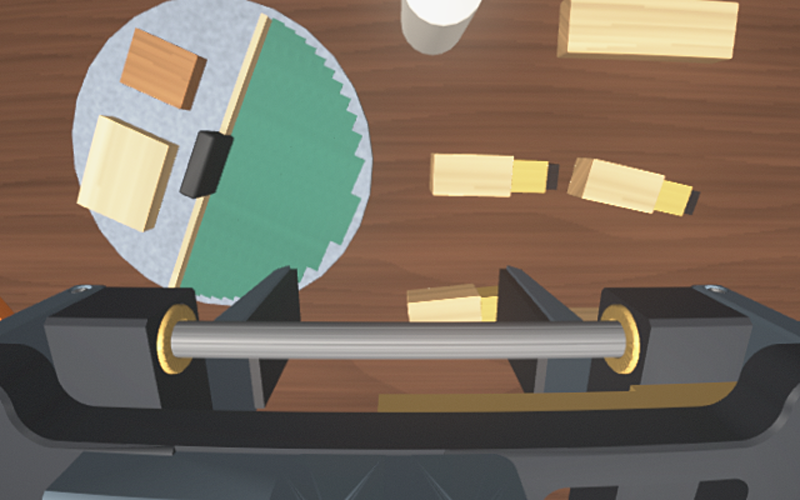

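View pics/w2b.png

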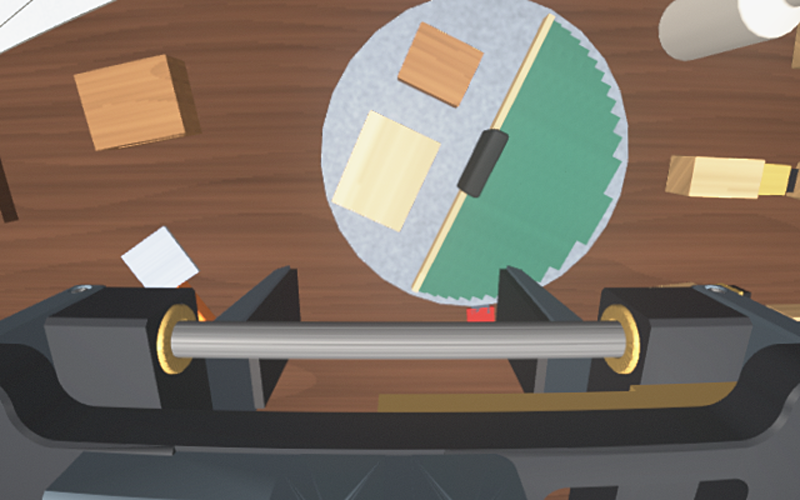

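View pics/w0b.png

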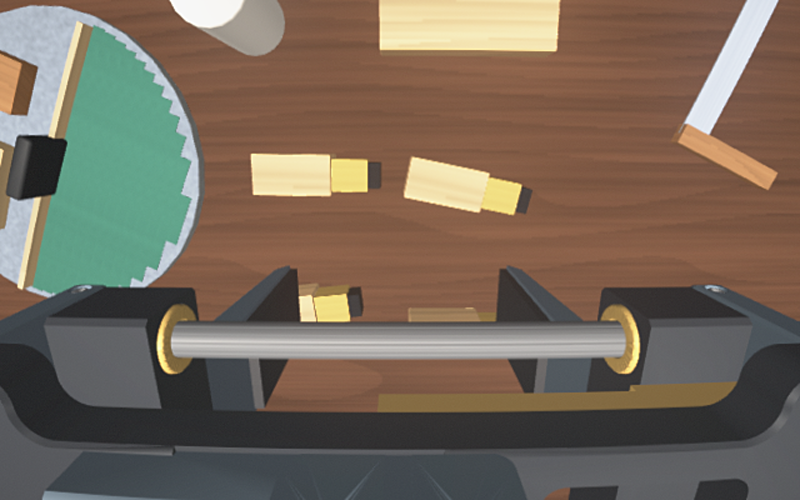

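Strip ends: (264,14)/(174,286) in w1 and (550,14)/(416,291) in w2. Red pointer: near (481,314) in w2 and (376,325) in the top view. Legs A and B are clear in w0 and w1. I'll triangulate from these.

Run:
```python
from h import *
c=[load(f"w{i}") for i in range(4)]; t=cam("top")
s=lambda u,v:(u*.8,v*.8)
a,ea=tri([(c[1],s(265,14)),(c[2],s(551,14)),(c[0],s(80,23))]);b,eb=tri([(c[1],s(174,287)),(c[2],s(416,291)),(c[0],s(23,289))])
print("strip",a,ea,b,eb,"len",np.linalg.norm(a-b),"mid",(a+b)/2)
# red pointer centroid in top / side / w2
top=cv2.imread("pics/top0.png").astype(int);side=cv2.imread("pics/side0.png").astype(int)
def red(im):
    m=(im[...,2]>150)&(im[...,1]<70)&(im[...,0]<70);n,l,st,ce=cv2.connectedComponentsWithStats(m.astype(np.uint8));k=1+np.argmax(st[1:,4]);return ce[k],st[k]
rt,st=red(top);rs,ss=red(side);print(rt,st,rs,ss)
p,e=tri([(t,rt),(cam("side"),rs)]);print("ptr",p,e)
mid=(a+b)/2
pz=onz(t,rt,.012);print(pz)
# grass check: circle of tray from w2 (edge points at z~.022)
for nm,q1,q0 in[("A head L-top",(432,155),(251,154)),("A head L-bot",(430,195),(252,195)),("A R-top",(513,157),(331,155)),("B hl",(578,158),(412,157)),("B hb",(571,192),(404,196))]:
    x,e=tri([(c[1],s(*q1)),(c[0],s(*q0))]);print(nm,x,e)
h=(pz-mid)[:2];base=np.degrees(np.arctan2(-h[1],-h[0]))
d=(a-b)[:2];strip=np.degrees(np.arctan2(d[1],d[0])) # tray y axis +-: 
print("base heading",base,"strip heading",strip,"theta", [strip-90-base, strip+90-base],"dist ptr",np.linalg.norm(h))
for i in range(2,4):
    im=cv2.imread(f"pics/w{i}.png");
cv2.imwrite("pics/w3c.png",cv2.resize(cv2.imread("pics/w3.png")[:230],(800,288),interpolation=cv2.INTER_CUBIC))
```

```text
strip [ 0.7225 -0.0345  0.0349] 0.0010682871770800477 [0.468  0.0808 0.0331] 0.00260669846043029 len 0.2793744181682597 mid [0.5952 0.0231 0.034 ]
[300.5766 260.4891] [295 253  12  15 137] [258.1404 206.3158] [253 203  12   7  57]
ptr [ 0.4144  0.0058 -0.0011] 0.0010255502345585105
[0.415  0.0054 0.012 ]
A head L-top [ 0.6018 -0.1824  0.0317] 0.0004821784080850126
A head L-bot [ 0.5642 -0.181   0.0342] 0.00011190069492036905
A R-top [ 0.6004 -0.258   0.0332] 0.0004912496204581085
B hl [ 0.5981 -0.3345  0.001 ] 0.0003219505316436855
B hb [ 0.5623 -0.3263  0.0114] 0.0025816624732718243
base heading 5.621074304332915 strip heading -24.36770350857459 theta [np.float64(-119.98877781290751), np.float64(60.01122218709249)] dist ptr 0.18103383928345188
```

View pics/w3c.png

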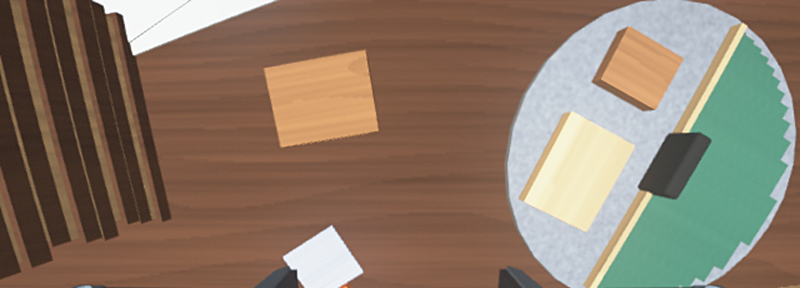

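The strip midpoint puts the tray axis at (0.595, 0.023) with strip top z ≈ 0.034. The base heading is about 5.6° and the tray angle about +60°, inside the stated start range. w3 shows the block top at (266,68)–(366,50)–(378,130)–(281,147), and the blade at (284,257)–(332,226)–(363,270). Next I'll turn the tray.

Run:
```python
from h import *
C=[.5948,.0228]; y0=65.6+90
ctrl.goto(C+[.16],down(y0)); ctrl.command_gripper(.55)
print(ctrl.move_l(C+[.049],vel=.1,contact_N=8),ctrl.current_tool_pos())
ctrl.command_gripper(0.0)
print("w",ctrl.current_grip_width()*91,ctrl.current_grasp_force(),ctrl.current_contact_force())
for y in np.linspace(y0,y0-60,9)[1:]:
    ctrl.move_l(C+[.049],vel=.05,ori=down(y))
ctrl.sleep(.2)
print(ctrl.current_contact_force(),ctrl.current_wrist_torque(),ctrl.current_t(),ctrl.current_eef_rot()[:,0])
```

```text
False [0.5952 0.0228 0.0496]
w 16.05476805167977 29.991309642791748 [1.0654 3.7178 0.8638]
[-4.2207 -1.5691  8.0747] [-0.2355  0.6647 -0.251 ] 13.4833 [-0.1032  0.9947 -0.0003]
```

Run:
```python
from h import *
C=[.5948,.0228]
ctrl.command_gripper(.5); ctrl.move_l(C+[.2],vel=.25)
for n,x,y in[("v0",.40,.25),("v1",.44,.03),("v2",.42,-.15),("v3",.42,-.32)]:
    ctrl.goto([x,y,.24],down(0)); ctrl.sleep(.15); shot("wrist",n)
print(ctrl.current_t())
v=[cv2.imread(f"pics/v{i}.png")[:240] for i in range(4)]
cv2.imwrite("pics/v01.png",cv2.resize(np.vstack([v[0],v[1]]),(800,600),interpolation=cv2.INTER_CUBIC))
cv2.imwrite("pics/v23.png",cv2.resize(np.vstack([v[2],v[3]]),(800,600),interpolation=cv2.INTER_CUBIC))
```

```text
19.975
```

View pics/v01.png

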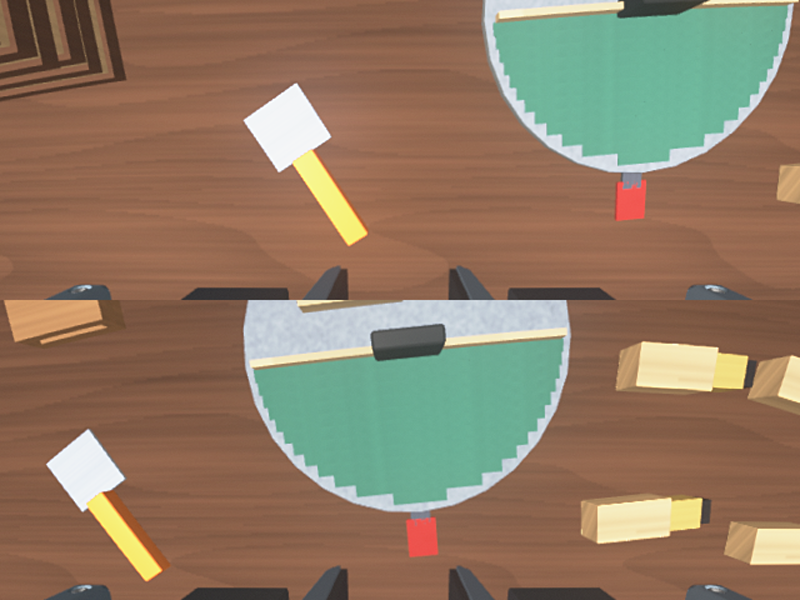

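View pics/v23.png

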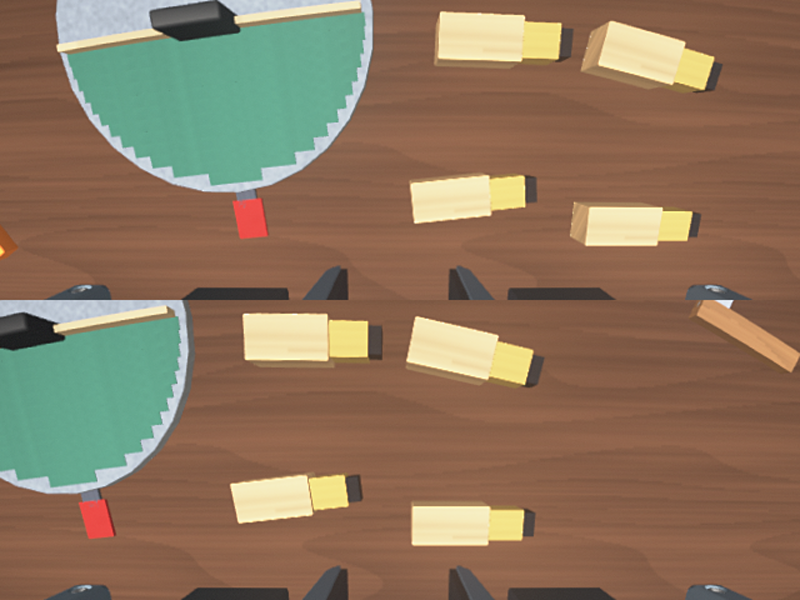

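v1 shows the tray turned so green faces the red pointer: strip ends (253,363) and (565,332), pointer (422,537). The spreader is at (295,84)–(358,240) in v0. All four legs are clear in v2 and v3. I'll triangulate them all.

Run:
```python
from h import *
v=[load(f"v{i}") for i in range(4)];w=[load(f"w{i}") for i in range(4)]
s=lambda u,vv:(u*.8,vv*.8)
def T(*o): return tri([(c,s(*p)) for c,p in o])
a,e1=T((v[1],(253,63)),(v[2],(58,47)),(v[0],(500,14)));b,e2=T((v[1],(565,32)),(v[2],(360,5)))
print("strip",a,e1,b,e2,np.linalg.norm(a-b))
# pointer: red centroid
def red(n):
    im=cv2.imread(f"pics/{n}.png").astype(int);m=(im[...,2]>150)&(im[...,1]<100)&(im[...,0]<100)&(im[...,1]-im[...,0]<40);_,l,st,ce=cv2.connectedComponentsWithStats(m.astype(np.uint8));k=1+np.argmax(st[1:,4]);print(st[k]);return ce[k]
p,e=tri([(v[i],red(f"v{i}")) for i in(0,1,2,3)]);print("ptr",p,e)
m=(a+b)/2;h=(p-m)[:2];d=(a-b)[:2]
print("mid",m,"base",np.degrees(np.arctan2(-h[1],-h[0])),"trayhead",np.degrees(np.arctan2(d[1],d[0]))-90)
L={"A":([(440,13),(525,13),(523,62),(437,62)],[(243,15),(328,14),(328,61),(244,60)]),
"B":([(612,22),(686,42),(675,83),(598,63)],[(418,18),(498,38),(487,79),(407,61)]),
"C":([(411,181),(489,175),(491,216),(414,223)],[(231,184),(308,176),(313,215),(236,223)]),
"D":([(587,206),(662,207),(661,245),(586,245)],[(411,207),(489,207),(489,245),(411,245)])}
for k,(p2,p3) in L.items():
    q=np.array([T((v[2],x),(v[3],y))[0] for x,y in zip(p2,p3)])
    z=q[:,2].mean()
    # refit at z=.038
    r=np.array([(onz(v[2],s(*x),.038)+onz(v[3],s(*y),.038))/2 for x,y in zip(p2,p3)])
    hc=r.mean(0);ax=((r[0]+r[3])-(r[1]+r[2]))/2
    print(k,"z",q[:,2],"headcentre",hc[:2],"len",np.linalg.norm(ax),"wid",np.linalg.norm(r[0]-r[3]),np.linalg.norm(r[1]-r[2]),"axis hdg",np.degrees(np.arctan2(ax[1],ax[0])))
bl=[T((v[0],x),(v[1],y))[0] for x,y in zip([(295,84),(330,135),(279,171),(244,122),(367,234),(350,245)],[(88,130),(124,176),(83,211),(47,164),(162,270),(148,280)])]
print("spr",np.array(bl))
bk=[T((w[3],x),(w[2],y)) [0] for x,y in zip([(265,68),(366,50),(378,130),(281,147)],[(75,75),(165,55),(186,133),(95,151)])]
print("block",np.array(bk))
```

```text
strip [0.5819 0.1618 0.0356] 0.0010769895376228412 [ 0.6093 -0.1151  0.0334] 2.9277170790657005e-05 0.2782438139102276
[491 143  26  34 656]
[324 173  27  33 717]
[186 158  29  34 737]
[ 63 159  28  33 658]
ptr [0.4155 0.0071 0.0029] 0.0009784077995729573
mid [0.5956 0.0233 0.0345] base 5.152427950284163 trayhead 5.638372808128807
A z [0.0377 0.0365 0.0406 0.0375] headcentre [ 0.5823 -0.2203] len 0.07432433050988532 wid 0.03838442074338692 0.03913022204865549 axis hdg 89.993989981208
B z [0.0373 0.0388 0.0443 0.037 ] headcentre [ 0.5731 -0.366 ] len 0.0727709050679884 wid 0.03589778727590536 0.03539250205723053 axis hdg 78.51923395946719
C z [0.0366 0.0345 0.0372 0.0411] headcentre [ 0.4409 -0.1986] len 0.07393621837752348 wid 0.03866219613533716 0.03788162191996663 axis hdg 95.3942961822957
D z [0.035  0.0379 0.0448 0.042 ] headcentre [ 0.4156 -0.3686] len 0.07550105689453651 wid 0.037845212045946826 0.03779946851297599 axis hdg 90.06301844001179
spr [[0.5284 0.3503 0.0025]
 [0.4805 0.318  0.0025]
 [0.4445 0.3713 0.0025]
 [0.4941 0.4037 0.002 ]
 [0.3828 0.2817 0.0177]
 [0.3713 0.2993 0.0174]]
block [[0.6784 0.3978 0.0337]
 [0.6919 0.3072 0.0358]
 [0.6238 0.2976 0.0311]
 [0.6091 0.387  0.0364]]
```

Tray heading 5.6° against base heading 5.2–5.6°, so it's squarely turned. Leg tops measure about 38 mm high with 74×38 heads, and the block top and spreader heights also match the given sizes. I'll dry-run the IK for the tilted pick-and-upright scheme and check glue clearance.

```bash
cat > leg.py <<'E'
from h import *
TR=np.array([.5954,.0232]);TH=5.6
LEG={"A":([.5823,-.2203],90.),"B":([.5731,-.3660],78.5),"C":([.4409,-.1986],95.4),"D":([.4156,-.3686],90.)}
SPOT={"A":(-.042,.057),"C":(-.042,-.057),"B":(-.098,.057),"D":(-.098,-.057)}
U=np.array([0,0,1.])
hd=lambda d:np.array([np.cos(np.radians(d)),np.sin(np.radians(d)),0])
def poses(k,t=35.,flip=1,psi=TH,g=.080,sgnzg=.0275,leg=None,spot=None):
    (c,phi)=leg or LEG[k]; a=hd(phi);t=np.radians(t)
    z=-np.sin(t)*a-np.cos(t)*U; y=flip*np.cross(U,a);R=np.column_stack([np.cross(y,z),y,z])
    O=np.array([c[0],c[1],.019])-.083*a
    G=O+g*a+(sgnzg-.019)*U; P=G+.019*z
    F0=np.column_stack([a,np.cross(U,a),U]);f=hd(psi);F1=np.column_stack([U,np.cross(-f,U),-f]);Q=F1@F0.T
    s=spot or SPOT[k];x=hd(TH);O1=np.append(TR+s[0]*x[:2]+s[1]*np.cross(U,x)[:2],.0226)
    return P,R,O1+Q@(P-O),Q@R,O1
E
python3 - <<'E'
from leg import *
w=[load(f"w{i}") for i in range(4)]
for n,p in((0,(250,54)),(1,(433,53))): print("glue near edge",onz(w[n],(p[0]*.8,p[1]*.8),0))
for k in "ACBD":
  for fl in(1,-1):
    for t in(30,35,45):
      P,R,P1,R1,O1=poses(k,t,fl)
      print(k,fl,t,*(None if (q:=ctrl.ik(p,r)) is None else np.round(q) for p,r in((P,R),(P-.1*R[:,2],R),(P+[0,0,.12],R),(P1+[0,0,.06],R1),(P1,R1))))
E
```

```text
glue near edge [ 0.6967 -0.1773  0.    ]
glue near edge [ 0.6968 -0.1843  0.    ]
A 1 30 [ -11.   44.   94.  -45.   44. -158.] [  -7.   36.   93.  -38.   54. -163.] [ -11.   34.   91.  -37.   55. -170.] [ -3.  41. 143. 172.  64.  89.] [ -3.  57. 145. 173.  81.  87.]
A 1 35 [  -9.   46.   95.  -52.   46. -150.] [  -3.   38.   93.  -44.   55. -155.] [  -9.   35.   92.  -43.   56. -163.] [ -2.  34. 139. 171.  48.  91.] [ -2.  48. 141. 173.  65.  89.]
A 1 45 [  -5.   49.   95.  -63.   52. -137.] [   2.   43.   94.  -54.   60. -142.] [  -5.   38.   93.  -55.   59. -150.] [ -1.  25. 131. 166.  21.  98.] [ -1.  36. 134. 171.  35.  92.]
A -1 30 [-11.  44.  94. -45.  44.  22.] [ -7.  36.  93. -38.  54.  17.] [-11.  34.  91. -37.  55.  10.] [ -3.  41. 143. 172.  64. -91.] [ -3.  57. 145. 173.  81. -93.]
A -1 35 [ -9.  46.  95. -52.  46.  30.] [ -3.  38.  93. -44.  55.  25.] [ -9.  35.  92. -43.  56.  17.] [ -2.  34. 139. 171.  48. -89.] [ -2.  48. 141. 173.  65. -91.]
A -1 45 [ -5.  49.  95. -63.  52.  43.] [  2.  43.  94. -54.  60.  38.] [ -5.  38.  93. -55.  59.  30.] [ -1.  25. 131. 166.  2
[... 1920 characters left out ...]
] [ -28.   29.  112.  -51.   34. -166.] None [-35.  47. 150. 144.  74.  78.] None
D 1 35 None [ -24.   31.  114.  -63.   36. -151.] [ -31.   28.  110.  -56.   36. -166.] [-32.  37. 145. 143.  57.  88.] [-32.  55. 149. 149.  75.  75.]
D 1 45 None None None [-27.  24. 136. 130.  30. 111.] [-27.  38. 140. 146.  44.  91.]
D -1 30 [-34.  40. 112. -70.  26.  30.] [-28.  29. 112. -51.  34.  14.] [-34.  27. 108. -44.  36.   1.] [ -35.   47.  150.  144.   74. -102.] None
D -1 35 None [-24.  31. 114. -63.  36.  29.] [-31.  28. 110. -56.  36.  14.] [-32.  37. 145. 143.  57. -92.] [ -32.   55.  149.  149.   75. -105.]
D -1 45 None None None [-27.  24. 136. 130.  30. -69.] [-27.  38. 140. 146.  44. -89.]
```

The direct scheme needs a large wrist twist. Placing with the tool pointing sideways to −y should be nearly a pure q6 spin, so I'll scan headings and tilts for a single row of four.

```bash
cat >> leg.py <<'E'
R0=-.062
SPOT={"C":(R0,-.096),"A":(R0,-.032),"D":(R0,.032),"B":(R0,.096)}
def chain(k,**kw):
    P,R,P1,R1,O1=poses(k,**kw)
    return [(P-.09*R[:,2],R),(P,R),(P+[0,0,.17],R),(P1+[0,0,.15],R1),(P1,R1),(P1-.09*R1[:,2],R1)]
E
python3 - <<'E'
from leg import *
for k in "CADB":
  res=[]
  for fl in(1,-1):
    for t in(20,25,30,35,40,45):
      for dp in(-40,-20,-10,0,10,20,40,60):
        q=[ctrl.ik(*x) for x in chain(k,t=t,flip=fl,psi=TH-90+dp)]
        if all(x is not None for x in q):
            q=np.array(q);res.append((np.abs(q[3]-q[2]).max().round(),fl,t,dp,q[1].round(),q[4].round()))
  res.sort(key=lambda r:(r[0]));print(k,len(res));[print(*r) for r in res[:7]]
E
```

```text
C 18
124.0 -1 20 0 [-19.  37. 115. -44.  27.  15.] [  19.   54.   97.  -68.   79. -119.]
125.0 -1 20 -40 [-19.  37. 115. -44.  27.  15.] [  10.   61.   68.  -45.  107. -126.]
125.0 -1 20 -10 [-19.  37. 115. -44.  27.  15.] [  18.   55.   90.  -61.   86. -122.]
126.0 -1 20 -20 [-19.  37. 115. -44.  27.  15.] [  15.   57.   82.  -55.   93. -125.]
134.0 -1 25 -40 [-16.  38. 116. -57.  28.  30.] [   9.   58.   70.  -42.  104. -126.]
136.0 -1 25 0 [-16.  38. 116. -57.  28.  30.] [  18.   51.   98.  -66.   75. -121.]
137.0 -1 25 -20 [-16.  38. 116. -57.  28.  30.] [  15.   54.   83.  -52.   89. -126.]
A 57
127.0 -1 20 -40 [-16.  42.  93. -29.  43.   5.] [  15.   61.   66.  -41.  111. -124.]
127.0 -1 20 0 [-16.  42.  93. -29.  43.   5.] [  25.   54.   94.  -63.   83. -120.]
129.0 -1 20 -20 [-16.  42.  93. -29.  43.   5.] [  21.   58.   79.  -51.   97. -125.]
129.0 -1 20 -10 [-16.  42.  93. -29.  43.   5.] [  23.   56.   86.  -56.   90. -123.]
133.0 -1 25 -40 [-14.  43.  94. -37.  43.  14.] [  14.   59.   68.  -39.  107. -124.]
135.0 -1 25 10 [-14.  43.  94. -37.  43.  14.] [  26.   50.  102
[... 583 characters left out ...]
-58.   88. -122.]
109.0 1 20 -20 [-39.  38. 108. -38.  26. 174.] [ 26.  59.  75. -47. 102.  56.]
B 60
120.0 -1 20 -40 [-29.  45.  84. -26.  48.   0.] [  24.   64.   58.  -35.  120. -121.]
124.0 -1 20 20 [-29.  45.  84. -26.  48.   0.] [  40.   53.   99.  -68.   79. -117.]
125.0 1 25 -40 [ -26.   46.   85.  -34.   47. -172.] [ 23.  61.  60. -32. 116.  60.]
125.0 -1 20 -20 [-29.  45.  84. -26.  48.   0.] [  30.   60.   70.  -44.  107. -125.]
125.0 -1 20 10 [-29.  45.  84. -26.  48.   0.] [  38.   55.   91.  -60.   85. -121.]
125.0 -1 25 -40 [-26.  46.  85. -34.  47.   8.] [  23.   61.   60.  -32.  116. -120.]
126.0 -1 20 -10 [-29.  45.  84. -26.  48.   0.] [  33.   58.   77.  -49.  100. -125.]
```

```bash
cat >> leg.py <<'E'
SPOT={"A":(R0,-.096),"C":(R0,-.032),"D":(R0,.032),"B":(R0,.096)}
def do(k,t=25.,dp=-10.,lift=.2,hov=.18,**kw):
    P,R,P1,R1,O1=poses(k,t=t,flip=-1,psi=TH-90+dp,**kw); dz=np.array([0,0,1.])
    for x in[(P-.09*R[:,2],R),(P,R),(P+lift*dz,R),(P1+hov*dz,R1),(P1,R1),(P1-.1*R1[:,2],R1)]: assert ctrl.ik(*x) is not None,x
    ctrl.goto(P-.09*R[:,2],R); ctrl.command_gripper(.6)
    print("touch",ctrl.move_l(P,vel=.12,contact_N=8),ctrl.current_tool_pos()-P)
    ctrl.command_gripper(0.); w=ctrl.current_grip_width()*91
    ctrl.move_l(P+lift*dz,vel=.2)
    print("grip",w,ctrl.current_grip_width()*91,ctrl.current_grasp_force())
    ctrl.goto(P1+hov*dz,R1); ctrl.move_l(P1+.02*dz,vel=.15); ctrl.sleep(.2)
    print("w",ctrl.current_grip_width()*91,ctrl.current_grasp_force())
    hit=ctrl.move_l(P1-.008*dz,vel=.02,contact_N=3)
    print("hit",hit,ctrl.current_tool_pos()-P1,ctrl.current_contact_force(),ctrl.current_t())
    return P1,R1
def rel(P1,R1):
    ctrl.command_gripper(.56); p=ctrl.current_tool_pos()
    ctrl.move_l(p-.1*R1[:,2],vel=.12); ctrl.move_l(ctrl.current_tool_pos()+[0,0,.1],vel=.25); print("t",ctrl.current_t())
E
python3 - <<'E'
from leg import *
P1,R1=do("A")
cv2.imwrite("pics/sA.png",cv2.resize(imaging.read_camera("side")[90:290,200:500],(750,500)))
E
```

```text
touch False [0.0004 0.0001 0.0005]
grip 37.77050833014542 38.126775747321226 29.869987070560455
w 37.765896433444475 30.00007599592209
hit True [ 0.     -0.0001 -0.0002] [0.5803 0.1197 4.4114] 28.3417
```

Contact came exactly at the expected height. I'll release, then do C the same way.

Run:
```python
from leg import *
P,R,P1,R1,O=poses("A",t=25.,flip=-1,psi=TH-100); rel(P1,R1)
P1,R1=do("C")
im=imaging.read_camera("side")
cv2.imwrite("pics/sC.png",cv2.resize(im[90:290,200:500],(750,500),interpolation=cv2.INTER_CUBIC))
```

```text
t 30.35
touch False [0.     0.0001 0.0002]
grip 37.575395969393156 37.791193339322184 29.999734461307526
w 37.5481686480239 30.000047385692596
hit True [ 0.     -0.0001 -0.0001] [ 0.7153 -1.165   4.0945] 39.95
```

View pics/sC.png

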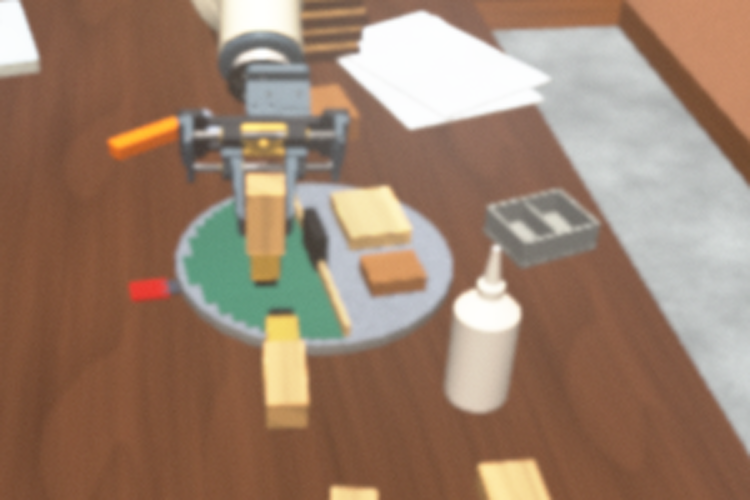

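Leg A has fallen outward: it lies from (283,315) to (285,425), with its head off the tray edge. C is standing in the gripper at (265,280), and the tray still looks turned correctly. I'll release C while recording frames, to see whether release or transit knocks a leg over.

Run:
```python
from leg import *
fr=[]
def snap(): fr.append(cv2.resize(imaging.read_camera("side")[110:270,215:455],(400,267),interpolation=cv2.INTER_CUBIC))
P,R,P1,R1,O=poses("C",t=25.,flip=-1,psi=TH-100)
ctrl.command_gripper(.56); print(ctrl.current_tool_pos()-P1,ctrl.current_grip_width()*91,ctrl.current_contact_force()); snap()
ctrl.move_l(ctrl.current_tool_pos()-.03*R1[:,2],vel=.1);print(ctrl.current_contact_force());snap()
ctrl.move_l(ctrl.current_tool_pos()-.08*R1[:,2],vel=.1);snap()
ctrl.move_l(ctrl.current_tool_pos()+[0,0,.12],vel=.25); snap()
shot("top","topC")
cv2.imwrite("pics/m1.png",np.vstack([np.hstack(fr[:2]),np.hstack(fr[2:])])); print(ctrl.current_t())
```

```text
[-0.0003 -0.     -0.0005] 50.87800846021398 [ 0.1516 -0.9064  0.2952]
[-0.0081 -0.16    0.5391]
42.7083
```

View pics/m1.png

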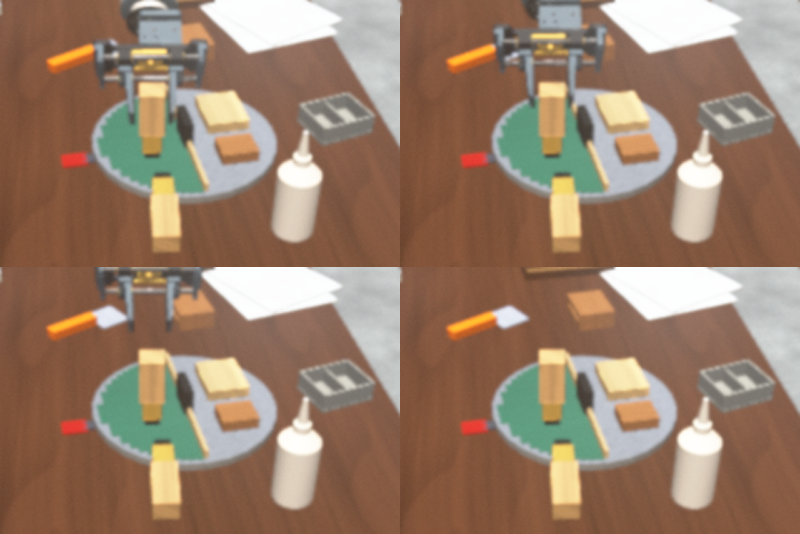

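C stood cleanly through release and retreat, so A was probably knocked by C in transit. From now on I'll reorient away from the tray and travel higher. Next I'll measure fallen leg A with the wrist camera.

Run:
```python
from leg import *
for n,x,y in[("x0",.47,-.05),("x1",.47,-.2)]:
    ctrl.goto([x,y,.26],down(0)); ctrl.sleep(.15); shot("wrist",n)
print(ctrl.current_t())
a=cv2.imread("pics/x0.png")[:240];b=cv2.imread("pics/x1.png")[:240]
L=load("x0");M=load("x1")
pa=proj(L,[.52,-.11,.03]);pb=proj(M,[.52,-.11,.03]);print(pa,pb)
o=[]
for im,p in((a,pa),(b,pb)):
    u0=int(np.clip(p[0]-130,0,380)); v0=int(np.clip(p[1]-90,0,50)); print(u0,v0)
    o.append(cv2.resize(im[v0:v0+190,u0:u0+260],None,fx=1.5,fy=1.5,interpolation=cv2.INTER_CUBIC))
o=[cv2.resize(i,(780,570)) if 0 else i for i in o]
cv2.imwrite("pics/x.png",np.hstack(o)); print(np.hstack(o).shape)
```

```text
47.0333
[367.2535 132.7839] [247.1811 132.811 ]
237 42
117 42
(285, 780, 3)
```

View pics/x.png

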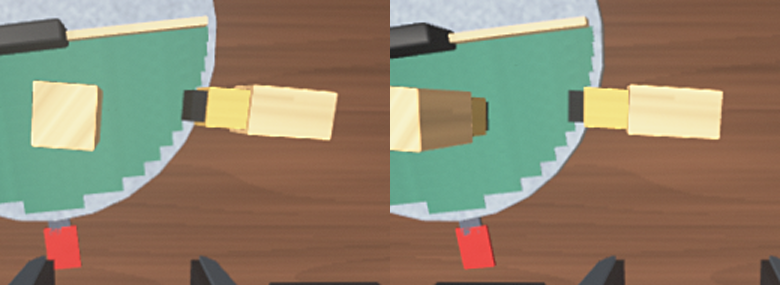

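In the x0 half, A's head face runs (249,86)–(337,92)–(333,139)–(247,134) with its glide end at (183,105). In x1 the face runs (628,86)–(722,92)–(720,138)–(628,132) with the glide at (569,106). I'll triangulate A's tilt and recheck the tray heading.

Run:
```python
from leg import *
L=load("x0");M=load("x1")
def T(p,q): return tri([(L,(p[0]/1.5+237,p[1]/1.5+42)),(M,((q[0]-390)/1.5+117,q[1]/1.5+42))])
n=["TL","TR","BR","BL","gT","gB"]
for k,p,q in zip(n,[(249,86),(337,92),(333,139),(247,134),(184,91),(182,120)],[(628,86),(722,92),(720,138),(628,132),(570,91),(569,121)]): print(k,*T(p,q))
a,_=T((207,20),(586,20));b,_=T((67,38),(451,41));d=(b-a)[:2];print("strip",a,b,np.degrees(np.arctan2(d[1],d[0]))-90)
# tray strip line heading from each single view at z=.0366
for c,p,q,u0,o in((L,(207,20),(67,38),237,0),(M,(586,20),(451,41),117,390)):
    A=onz(c,((p[0]-o)/1.5+u0,p[1]/1.5+42),.036);B=onz(c,((q[0]-o)/1.5+u0,q[1]/1.5+42),.036);d=(B-A)[:2];print(A,B,np.degrees(np.arctan2(d[1],d[0]))-90)
```

```text
TL [ 0.5596 -0.1485  0.0445] 0.00019583495200312825
TR [ 0.5558 -0.2222  0.037 ] 0.0006445768731774124
BR [ 0.5192 -0.221   0.0409] 3.127035290524611e-05
BL [ 0.5236 -0.148   0.0486] 0.0006307158637166707
gT [ 0.5562 -0.0994  0.0306] 0.00011619554212903425
gB [ 0.5328 -0.0981  0.0337] 0.00031346856012568185
strip [ 0.6099 -0.1155  0.0336] [ 0.5962 -0.006   0.033 ] 7.161373209256951
[ 0.6095 -0.1151  0.036 ] [ 0.5959 -0.0063  0.036 ] 7.113158220079782
[ 0.6096 -0.116   0.036 ] [ 0.5956 -0.0075  0.036 ] 7.314252375258775
```

A lies with heading −93.3°, pitched 6° head-down, its head centre axis at (0.540, −0.185, 0.0235). I'll generalise the routine for pitch, with reorientation in place at height, and scan the IK for approaching A's spot from −y.

```bash
cat > leg2.py <<'E'
from leg import *
def poses2(leg,spot,t,flip,psi,pitch=0.,ax=.019,g=.080,off=.0085):
    (c,phi)=leg;h=hd(phi);p=np.radians(pitch);a=np.cos(p)*h-np.sin(p)*U;n=np.cos(p)*U+np.sin(p)*h;t=np.radians(t)
    z=-np.sin(t)*a-np.cos(t)*n; y=flip*np.cross(n,a);R=np.column_stack([np.cross(y,z),y,z])
    O=np.array([c[0],c[1],ax])-.083*a; P=O+g*a+off*n+.019*z
    F0=np.column_stack([a,np.cross(n,a),n]);f=hd(psi);F1=np.column_stack([U,np.cross(-f,U),-f]);Q=F1@F0.T
    x=hd(TH);O1=np.append(TR+spot[0]*x[:2]+spot[1]*np.cross(U,x)[:2],.0226)
    return P,R,O1+Q@(P-O),Q@R
def way(P,R,P1,R1,hov=.17,via=None):
    H=P1[2]+hov; v=np.array(via if via is not None else [P[0],P[1]])
    return [(P-.09*R[:,2],R),(P,R),(np.array([P[0],P[1],H]),R),(np.append(v,H),R1),(np.array([P1[0],P1[1],H]),R1),(P1,R1),(P1-.1*R1[:,2],R1),(P1-.1*R1[:,2]+[0,0,.1],R1)]
def do2(P,R,P1,R1,**kw):
    w=way(P,R,P1,R1,**kw);U3=np.array([0,0,1.])
    for x in w: assert ctrl.ik(*x) is not None,x
    ctrl.goto(*w[0]); ctrl.command_gripper(.6)
    print("touch",ctrl.move_l(P,vel=.12,contact_N=8),ctrl.current_tool_pos()-P)
    ctrl.command_gripper(0.); g0=ctrl.current_grip_width()*91
    ctrl.move_l(w[2][0],vel=.2); g1=ctrl.current_grip_width()*91
    ctrl.goto(*w[3])
    try: ctrl.move_l(w[4][0],vel=.25)
    except ctrl.MotionError as e: print(e); ctrl.goto(*w[4])
    ctrl.move_l(P1+.02*U3,vel=.15); ctrl.sleep(.2)
    print("grip",g0,g1,ctrl.current_grip_width()*91,ctrl.current_grasp_force())
    hit=ctrl.move_l(P1-.008*U3,vel=.02,contact_N=3)
    print("hit",hit,ctrl.current_tool_pos()-P1,ctrl.current_contact_force(),ctrl.current_t())
    return hit
def rel2(R1):
    ctrl.command_gripper(.56)
    ctrl.move_l(ctrl.current_tool_pos()-.1*R1[:,2],vel=.12); ctrl.move_l(ctrl.current_tool_pos()+[0,0,.12],vel=.25); print("t",ctrl.current_t())
E
python3 - <<'E'
from leg2 import *
def scan(name,leg,spot,psis,ts,**kw):
  res=[]
  for fl in(1,-1):
   for t in ts:
    for ps in psis:
     for hov in(.17,.15):
      q=[ctrl.ik(*x) for x in way(*poses2(leg,spot,t,fl,ps,**kw),hov=hov)]
      if all(x is not None for x in q):
        q=np.array(q);res.append((np.abs(np.diff(q,axis=0)).max().round(),fl,t,ps-TH,hov,q[1].round(),q[3].round(),q[5].round()))
  res.sort(key=lambda r:r[0]);print(name,len(res));[print(*r) for r in res[:5]]
scan("A",([.5396,-.185],-93.3),(R0,-.096),TH+90+np.array([-30,-20,-10,0,10,20,30]),(10,15,20,25),pitch=6,ax=.0235)
for k,s in(("D",(R0,.032)),("B",(R0,.096))):
  scan(k,LEG[k],s,TH-90+np.array([-40,-30,-20,-10,0,10]),(20,25,30))
E
```

```text
A 112
158.0 1 10 120.0 0.15 [-33.  42.  91.  17.  56. -40.] [-36.  63.  42.  37. 149. 126.] [-30.  69.  54.  33. 131. 118.]
158.0 1 15 120.0 0.15 [-35.  43.  90.  21.  60. -44.] [-35.  61.  44.  33. 145. 123.] [-29.  67.  55.  31. 127. 117.]
158.0 1 20 120.0 0.15 [-37.  45.  88.  24.  64. -48.] [-35.  58.  45.  30. 142. 121.] [-29.  64.  57.  29. 123. 116.]
158.0 1 25 120.0 0.15 [-39.  47.  86.  27.  69. -50.] [-35.  56.  47.  27. 138. 119.] [-29.  61.  59.  27. 119. 115.]
159.0 1 15 120.0 0.17 [-35.  43.  90.  21.  60. -44.] [-35.  60.  43.  35. 147. 125.] [-29.  67.  55.  31. 127. 117.]
D 30
104.0 1 20 -120.0 0.15 [-39.  38. 108. -38.  26. 174.] [-14.  38.  97. -69.  83.  46.] [ 23.  61.  68. -42. 109.  56.]
104.0 -1 20 -120.0 0.15 [-39.  38. 108. -38.  26.  -6.] [ -14.   38.   97.  -69.   83. -134.] [  23.   61.   68.  -42.  109. -124.]
105.0 1 20 -120.0 0.17 [-39.  38. 108. -38.  26. 174.] [-14.  37.  97. -68.  84.  44.] [ 23.  61.  68. -42. 109.  56.]
105.0 -1 20 -120.0 0.17 [-39.  38. 108. -38.  26.  -6.] [ -14.   37.   97.  -68.   84. -136.] [  23.   61.   68.  -42.  109. -124.]
106.0 1 20 -130.0 0.15 [-39.  38. 108. -38.  26. 174.] [-15.  41.  89. -63.  91.  44.] [ 19.  62.  63. -38. 115.  58.]
B 28
135.0 -1 20 -120.0 0.15 [-29.  45.  84. -26.  48.   0.] [ -11.   47.   73.  -66.   91. -147.] [  27.   62.   64.  -39.  114. -123.]
136.0 -1 20 -120.0 0.17 [-29.  45.  84. -26.  48.   0.] [ -11.   46.   73.  -66.   92. -149.] [  27.   62.   64.  -39.  114. -123.]
137.0 -1 20 -130.0 0.15 [-29.  45.  84. -26.  48.   0.] [ -12.   51.   64.  -62.  100. -149.] [  24.   64.   58.  -35.  120. -121.]
138.0 -1 20 -130.0 0.17 [-29.  45.  84. -26.  48.   0.] [ -12.   50.   63.  -62.  101. -151.] [  24.   64.   58.  -35.  120. -121.]
141.0 -1 25 -110.0 0.15 [-26.  46.  85. -34.  47.   8.] [ -11.   41.   82.  -67.   79. -148.] [  30.   58.   72.  -42.  103. -125.]
```

Run:
```python
from leg2 import *
best=None
for fl in(-1,1):
  for dp in(10,0,20,30):
    a=poses2(([.5396,-.185],-93.3),(R0,-.096),20,fl,TH+90+dp,pitch=6,ax=.0235)
    q=[ctrl.ik(*x) for x in way(*a)]
    if best is None and all(x is not None for x in q): best=a;print(fl,dp,np.abs(np.diff(np.array(q),axis=0)).max())
if do2(*best):
    p=best[2];d=ctrl.current_tool_pos()[2]-p[2]
    if abs(d)<.004: rel2(best[3])
shot("side","s2")
```

```text
-1 10 192.88248126329515
touch False [ 0.0004 -0.0005  0.0005]
grip 37.96550303834655 37.585278509060075 37.998578398491674 29.998939633369446
hit True [-0.0002  0.0002  0.0032] [-0.1168 -0.4829  5.1582] 57.0083
t 59.05
```

```bash
cat > chk.py <<'E'
from leg2 import *
def stand(spots):
    im=imaging.read_camera("side");c=cam("side");t=imaging.read_camera("top");ct=cam("top");x=hd(TH)
    for s in spots:
        O=np.append(TR+s[0]*x[:2]+s[1]*np.cross(U,x)[:2],.0226);o=[]
        for h,r in((.006,.012),(.03,.015),(.06,.019),(.085,.019),(.11,.019),(.135,.0)):
            u=proj(c,O+[0,-r,h]);a=im[int(u[1])-1:int(u[1])+2,int(u[0])-1:int(u[0])+2].reshape(-1,3).mean(0).astype(int);o.append(tuple(a.tolist()))
        u=proj(ct,O+[0,0,.12]);o.append(("top",t[int(u[1]),int(u[0])].tolist()))
        print(s,*o)
E
python3 - <<'E'
from chk import *
stand([(R0,-.096),(R0,-.032),(R0,.032)])
E
```

```text
(-0.062, -0.096) (58, 114, 148) (67, 120, 155) (81, 122, 158) (71, 95, 117) (69, 74, 78) (139, 160, 172) ('top', [136, 189, 222])
(-0.062, -0.032) (77, 116, 149) (77, 117, 150) (76, 101, 125) (81, 103, 118) (100, 116, 125) (209, 231, 240) ('top', [133, 187, 220])
(-0.062, 0.032) (94, 141, 179) (94, 142, 181) (93, 139, 177) (121, 140, 151) (215, 235, 244) (164, 189, 202) ('top', [81, 103, 53])
```

Run:
```python
from chk import *
a=poses2(LEG["D"],(R0,.032),20,-1,TH-90-20)
ctrl.goto(*[(x[0]+[0,0,.1],x[1]) for x in way(*a)][0])
stand([(R0,-.096),(R0,-.032),(R0,.032)])
s=shot("side","s3")[100:270,215:455];t=shot("top","t3")[130:290,200:420]
cv2.imwrite("pics/st3.png",np.hstack([cv2.resize(s,(400,283)),cv2.resize(t,(389,283))]));print(ctrl.current_t())
```

```text
(-0.062, -0.096) (70, 138, 180) (79, 143, 187) (97, 146, 191) (100, 150, 197) (146, 210, 242) (114, 174, 224) ('top', [145, 200, 231])
(-0.062, -0.032) (92, 138, 179) (93, 138, 179) (110, 127, 144) (91, 112, 133) (108, 156, 199) (74, 96, 139) ('top', [137, 190, 223])
(-0.062, 0.032) (116, 114, 110) (91, 91, 93) (92, 93, 100) (170, 231, 251) (73, 97, 140) (73, 94, 137) ('top', [88, 110, 60])
60.7
```

View pics/st3.png

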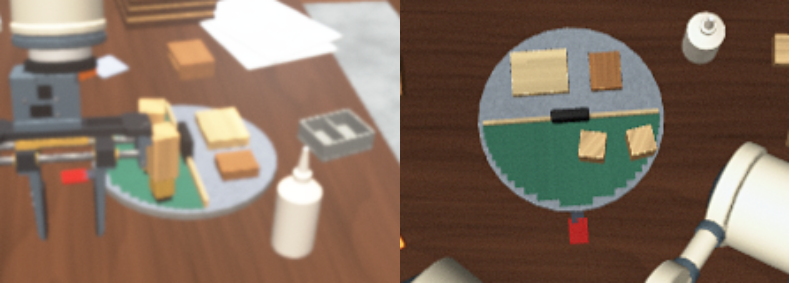

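Both A and C now stand, at (641,140) and (592,146) in the right-hand top crop. D is next, then B.

Run:
```python
from chk import *
def go(k,s):
  for dp in(-20,-30,-10,-40):
    a=poses2(LEG[k],s,20,-1,TH-90+dp)
    if all(ctrl.ik(*x) is not None for x in way(*a)): break
  print(k,dp)
  ok=do2(*a); d=ctrl.current_tool_pos()[2]-a[2][2]
  if not ok or abs(d)>.005: return False
  rel2(a[3]); return True
if go("D",(R0,.032)):
  print(go("B",(R0,.096)))
  ctrl.goto([.38,.28,.26],down(0)); ctrl.sleep(.2); shot("wrist","y0")
  s=shot("side","s4")[100:270,215:455];t=shot("top","t4")[130:290,200:420]
  cv2.imwrite("pics/st4.png",np.vstack([np.hstack([cv2.resize(s,(400,283)),cv2.resize(t,(389,283))]),cv2.resize(cv2.imread("pics/y0.png")[:240],(789,296))]));print(ctrl.current_t())
```

```text
D -30
touch False [0.0001 0.     0.0004]
grip 38.07335253043621 37.594900995311036 37.67700122469012 29.99986320734024
hit True [-0.0002 -0.0002  0.0001] [0.6184 0.2608 5.1006] 70.0667
t 72.1083
B -30
touch False [ 0.0004 -0.0001  0.0006]
grip 37.520213905229355 38.131109918558046 37.7266128844349 29.999787211418152
hit True [-0.0002 -0.0001 -0.0003] [-0.135   1.1426  5.8575] 83.7667
t 85.8083
True
90.0333
```

View pics/st4.png

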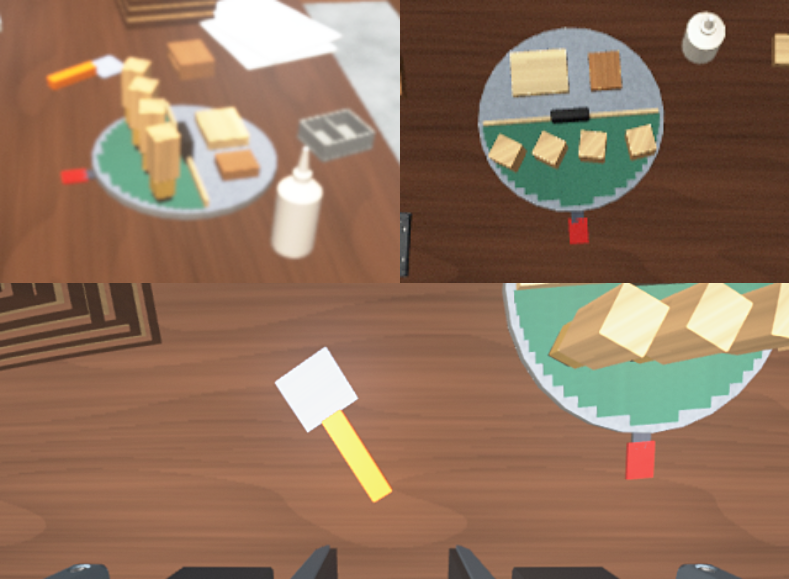

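All four legs stand in the green half. The spreader in the wrist strip has blade corners (327,347), (358,397), (307,432), (275,382) and handle end (392,489)/(374,502). I'll compute its pose, the block's pose and the tray heading.

Run:
```python
from h import *
y=load("y0");k=789/640;k2=296/240
f=lambda u,v,z:onz(y,(u/k,(v-283)/k2),z)[:2]
b=np.array([f(327,347,.004),f(358,397,.004),f(307,432,.004),f(275,382,.004)])
e=np.array([f(392,489,.02),f(374,502,.02)])
tip=(b[0]+b[3])/2;rear=(b[1]+b[2])/2;end=e.mean(0)
print("blade",b.tolist(),np.linalg.norm(b[0]-b[3]),np.linalg.norm(tip-rear),"end",e,np.linalg.norm(e[0]-e[1]))
d=tip-end;print("hdg",np.degrees(np.arctan2(d[1],d[0])),"len",np.linalg.norm(d),"origin",end+d/np.linalg.norm(d)*.05, tip-d/np.linalg.norm(d)*.11)
w2,w3=load("w2"),load("w3")
for c,pts in((w3,[(265,68),(366,50),(378,130),(281,147)]),(w2,[(75,75),(165,55),(186,133),(95,151)])):
    q=np.array([onz(c,(p[0]*.8,p[1]*.8),.034)[:2] for p in pts]);dx=q[0]-q[3]+q[1]-q[2];dy=q[0]-q[1]+q[3]-q[2]
    print("block",q.mean(0),np.linalg.norm(dx)/2,np.linalg.norm(dy)/2,np.degrees(np.arctan2(dx[1],dx[0])),np.degrees(np.arctan2(dy[1],dy[0]))-90)
t=cam("top")
g=lambda u,v:onz(t,((u-400)/(389/220)+200,v/(283/160)+130),.0366)
A,B=g(484,123),g(658,110);D=(A-B)[:2];print("tray",(A+B)/2,np.degrees(np.arctan2(D[1],D[0]))-90)
im=cv2.imread("pics/t4.png").astype(int);m=((im[...,2]>150)&(im[...,1]<70)&(im[...,0]<80)).astype(np.uint8);_,l,st,ce=cv2.connectedComponentsWithStats(m);j=1+np.argmax(st[1:,4]);p=onz(t,ce[j],.006);h=((A+B)/2-p)[:2];print(p,np.degrees(np.arctan2(h[1],h[0])))
```

```text
blade [[0.5289588637651643, 0.3472351453965063], [0.47970151569427943, 0.31649872267903245], [0.444149639530406, 0.37150639439126487], [0.49527625839532213, 0.4025923512063395]] 0.06479921403514671 0.05894689862247727 end [[0.3854 0.281 ]
 [0.3715 0.3002]] 0.023726358004955567
hdg 32.24300967223199 len 0.1580472304239457 origin [0.4207 0.3173] [0.4191 0.3162]
block [0.6511 0.3476] 0.0695419115695207 0.0914398687471572 8.222119117151468 9.018808117044017
block [0.6506 0.3477] 0.06983313748126849 0.09217049036711968 8.5422517498131 8.824584264897268
tray [0.5943 0.0217 0.0366] 5.990361422098914
[0.4152 0.0056 0.006 ] 5.121781377967376
```

Spreader: origin (0.420, 0.317), heading 32.2°, sizes match. Block: centre (0.651, 0.348), heading 8.7°. Tray is within about 1° of the pointer. I'll grasp the spreader and bring it in front of the slot.

```bash
cat > spr.py <<'E'
from h import *
H=np.array([.6509,.3476]);hh=8.7;hx=np.array([np.cos(np.radians(hh)),np.sin(np.radians(hh))])
home=H-hx*.085   # spreader origin when the handle meets the block
E
python3 - <<'E'
from spr import *
O=[.420,.3168];R=down(32.2);R1=down(hh)
pre=np.append(home-hx*.085,.08)
for x in((O+[.1],R),(O+[.004],R),(pre,R1),(np.append(home,.02),R1)): print(np.round(ctrl.ik(*x)))
ctrl.goto(O+[.1],R);ctrl.command_gripper(.6)
print(ctrl.move_l(O+[.004],vel=.1,contact_N=8),ctrl.current_tool_pos())
ctrl.command_gripper(0.);print(ctrl.current_grip_width()*91,ctrl.current_tool_pos())
ctrl.move_l(O+[.08],vel=.15)
ctrl.goto(pre,R1);ctrl.sleep(.2);print(ctrl.current_grip_width()*91,ctrl.current_tool_pos(),ctrl.current_t())
im=shot("wrist","z0")
m=((im.min(2)>150)).astype(np.uint8);m[250:]=0
_,l,st,ce=cv2.connectedComponentsWithStats(m)
for j in range(1,len(st)):
    if st[j,4]>300: print(st[j],ce[j])
print("expect tip corners",[proj(load("z0"),np.append(home-hx*.085+hx*.11+s*np.array([-hx[1],hx[0]])*.032,.08)) for s in(1,-1)])
E
```

```text
[31. 29. 98. -0. 53. 88.]
[ 31.  38. 102.  -0.  40.  88.]
[ 28.  34.  92.  -0.  54. 109.]
[ 25.  43.  82.  -0.  55. 107.]
False [0.4203 0.317  0.0044]
23.397122568788745 [0.42   0.3168 0.0041]
23.906548235100573 [0.4817 0.3217 0.0795] 94.0333
[  540     0   100   228 10121] [594.496  79.65 ]
[  254    38   129   121 14925] [317.6839  96.8107]
expect tip corners [array([255.1738,  34.1207]), array([384.286 ,  34.4796])]
```

The blade appears at u 254–383 with its tip at v=38. Expected was 255–384 and 34, so it's aligned laterally and sits 2 mm further back in the grip. I'll insert it.

Run:
```python
from spr import *
z=.0041+.0164
p0=home-hx*.083
ctrl.move_l(np.append(p0,z),vel=.1);ctrl.sleep(.1)
print(ctrl.current_grip_width()*91,ctrl.current_tool_pos())
print("entry",ctrl.move_l(np.append(home-hx*.045,z),vel=.04,contact_N=6),ctrl.current_tool_pos(),ctrl.current_contact_force())
if np.dot(ctrl.current_tool_pos()[:2]-home,hx)>-.047:
    print("home",ctrl.move_l(np.append(home+hx*.006,z),vel=.03,contact_N=8))
    q=ctrl.current_tool_pos();print(q,"rel home",np.dot(q[:2]-home,hx),ctrl.current_contact_force(),ctrl.current_wrist_torque(),ctrl.current_grip_width()*91)
print(ctrl.current_t())
```

```text
23.760054725288853 [0.4853 0.3224 0.0212]
entry False [0.5221 0.3279 0.0205] [ 0.0351 -0.0291 -1.0985]
home True
[0.5674 0.3346 0.0199] rel home 0.0004662161826505995 [-0.0169 -0.3759 -1.7683] [-0.0242  0.0826  0.0698] 23.645336557004008
97.4083
```

Run:
```python
from spr import *
z=.0041+.0164
print("push",ctrl.move_l(np.append(home+hx*.006,z),vel=.02,contact_N=15))
q=ctrl.current_tool_pos();print(q,np.dot(q[:2]-home,hx),ctrl.current_contact_force(),ctrl.current_wrist_torque())
ctrl.move_l(q-[0,0,q[2]-.0041-.0148],vel=.02,contact_N=4)
print(ctrl.current_tool_pos(),ctrl.current_contact_force())
ctrl.command_gripper(.5);ctrl.move_l(ctrl.current_tool_pos()+[0,0,.13],vel=.15)
ctrl.goto(np.append(home-hx*.12,.25),down(hh));ctrl.sleep(.2);shot("wrist","f0")
ctrl.goto([.36,.3,.25],down(0)) if ctrl.ik([.36,.3,.25],down(0)) is not None else None
s=shot("side","f1")[60:260,200:500];t=shot("top","f2")[110:290,150:420]
w=cv2.imread("pics/f0.png")[:240,100:560]
cv2.imwrite("pics/fin.png",np.vstack([np.hstack([cv2.resize(s,(400,267)),cv2.resize(t,(400,267))]),cv2.resize(w,(800,330))]));print(ctrl.current_t())
```

```text
push True
[0.5675 0.3344 0.0191] 0.0005123735909526155 [ 0.065  -0.3134 -2.0483] [ 0.0397  0.1278 -0.0798]
[0.5675 0.3344 0.0188] [-0.6216  0.0559 -0.0034]
100.925
```

View pics/fin.png

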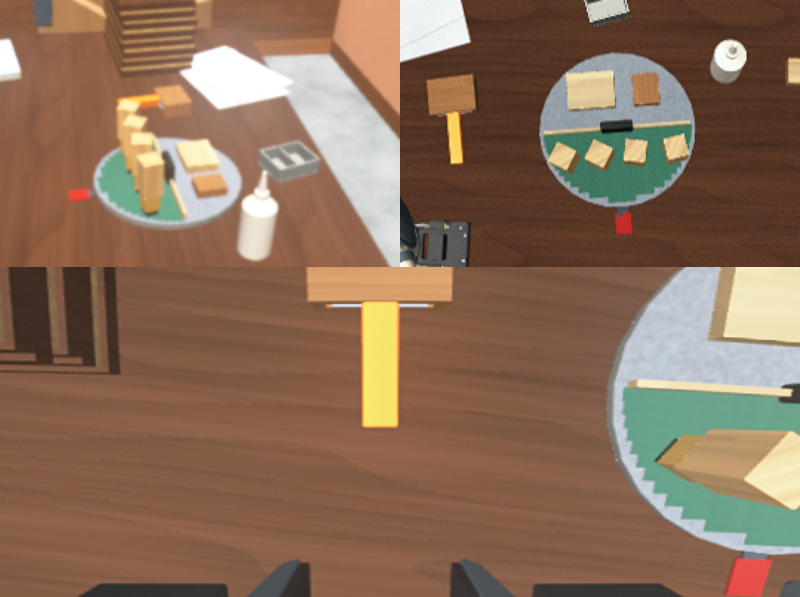

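The final picture shows all four legs upright on the green half with the tray facing the pointer. The spreader handle at (380,302) meets the block edge, and the glue bottle and offcut look untouched. I'll hand in.

```bash
python3 -c "
from bench import ctrl, imaging
print(ctrl.sign_off())"
```

```text
the job is handed in; nothing more can be done
None
```

Job handed in at about 101 s: the tray faces the pointer to within about 1°, all four legs stand in the green half (one fell and was stood up again), the spreader is home in its slot, and the glue bottle and offcut were left alone.

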